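# Put a finished battery pack away in the roll-top locker

## Robot

A 6-joint arm with a two-finger parallel gripper is mounted at the origin on the work surface. World frame = base frame: x ahead of the robot, y to its left, z up, the work surface at z = 0. Lengths are in mm, angles in rad, forces in N, time in s.
With the tool pointing down it reaches from about 275 to 750 mm from the base axis. Payload 10.2 kg.
Tool frame: the origin (TCP) lies between the finger pads; the fingertips stand 17 mm ahead of it and the grasp point (between the pads) lies 2 mm behind it (tips_ahead is the distance from the TCP to the fingertips, in mm); z points along the fingers, y is the line along which they close (so a half turn about z gives the same grasp; the last joint's range is limited). The gripper opens to 85 mm and grips with 20 to 120 N. Pads are 22 mm wide; open, the fingers measure 114 mm over their backs; the gripper's body (76 mm by 85 mm) begins 54 mm behind the grasp point. The pads swing forward as they close: fully open they stand 13 mm farther back than shut.
Start: joints at [-1.494, 0.313, 1.498, -0, 1.331, -0.223], TCP at [155.035, -501.593, 248.294] pointing down, gripper open.
Joint ranges: [-2.94, 2.94], [-0.97, 2.17], [0.19, 2.56], [-1.23, 4.37], [0.02, 3.11], [-2.88, 2.88]. Speed limits (rad/s): [2.39, 2.39, 3.01, 3.14, 3.14, 3.14].

## Interface

Orientations are given as a unit quaternion [w, x, y, z].
In Python, from rig import sense, capture, finish_job, boxes_of, tips_ahead gives the robot as it stands.
- The arm moves only by the tool drive_tool, never from a script. Its argument "commands" is text: rows parted by semicolons, each of 7 numbers parted by spaces: the shift along the world's x, y, z in units of 0.1 m (1.0 is 0.1 m), then the turn, a rotation vector about the world's x, y, z in units of pi/4 rad (1.0 is pi/4 rad), then the opening in per cent of the stroke, from 0 (shut) to 100 (fully open). A call has 1 to 20 rows; each row shifts and turns the commanded pose from where the row before left it; what a row does not reach is not made up. A row lasts 1/12 s, in which the tool goes at most 41.7 mm and 7.16 degrees, less where a joint would pass 70% of its speed; a pose out of reach is approached as far as the arm can. A call with a number of a shift or a turn outside -1 to 1 is refused whole. A call with a gripper value outside its range is refused whole. The fingers move at their own pace and stop on an object; "force" is the grip in N (left out, the last holds). Time passes only in rows, so rows that do not move let the fingers close. It gives the time, the measured TCP pose, the force, the opening and the grip force at its end, in the units of the state.
- sense(): the state, without advancing time (a new reading comes with each control period).
- capture(name): name is "side" or "top" or "wrist"; returns a dict with "pixels" (420x560x3 uint8, blue, green, red), "fov_y" (degrees; the focal length in pixels is half the picture's height over the tangent of half this angle, whatever the lens; pixels are square), "cx", "cy" (the principal point, pixels), "position" and "attitude" of the camera in the world; the wrist camera has in their place "tool_from_camera" (4x4, takes a point from camera to tool coordinates, whose origin is the TCP and whose axes are the flange's). Camera axes: x right, y down, z forward; pixel columns grow to the right and rows downward; lengths in mm; the calibration is good to about 2 mm. A picture is of the moment at which its call begins: read the wrist's pose just before it. There is no depth.
- finish_job(): hands the job in; it is judged then, once.
Trained networks look in a picture, given as the dict that the camera call returned (one of the last four; its "shot" number tells which), for a name from the list of things; names that differ only in an ending like _2 or _b are one class to them, and where a whole thing is asked for, a point or a joint stands for the part that bears it (a point fixed in the world has none). Each returns a list of dicts, best first, with "confidence" (0 to 1); they miss things now and then, are a little off and sometimes report something else, mostly with a low value. They report only what shows in the picture. A call takes as long as a camera call.
- boxes_of(picture, name): "position" ([column, row] in pixels, amid what is visible of it).
The state is a dict: "time_s": time; "joints": joint angles; "dq": joint speeds; "tau": joint torques, N m; "eef_pos": TCP position; "ee_rot": TCP orientation; "force": force on the tool from outside, world axes, zero at the start; "wrist_torque": the same for the moment, N m; "grip_width": opening from 0.0 (shut) to 1.0 (fully open); "grip_force": force on a finger pad.
Only numpy, scipy, OpenCV 4.12 (cv2) and the standard library are available. Lean on these libraries where they do the work, as an engineer would, in place of code of your own. Each camera call takes 0.05 s, during which the arm holds its last target. There are 200 camera calls.

## Task

Roll the slatted shutter of the pack locker up until it stays open by itself with your hand off it. Then take the finished eight-cell pack from the blue mat and set it down, not dropped, upright and fully home in the one empty bay inside; leave the shutter standing open, and do not disturb the packs already stored, the half-built four-cell pack or the solder reel.

Things in the scene. Friction and masses are not known exactly. Their poses are not given: they have to be found in the camera images.
- locker: grey steel roll-top locker, fixed, 370 deep (x), 374 wide (y), 230 high. Origin on the bench under the axis of its round side tracks; that axis runs along y at z = 45. Own -x is the front. Cheeks 12 thick, inner faces at y = -175, +175, quarter-round (radius 185) in front. Sill at x = -172, 60 high. Inner floor 20 above the bench, open above at x < 42 once the shutter is up; hood behind. All mm
- shutter (a joint): slatted aluminium shutter on the track axis: 0 shut, 1.40 rad fully open (stop), grows as it is raised. About 0.9 kg, nearly half of it in the lift rail at the lower edge: 5 to 6 N at the bar when shut, less as it rises. Let go below about 0.9 rad it runs back shut; beyond about 1.05 rad its weight carries it on to the open stop, where it stays
- shutter_bar (a point): middle of the steel pull bar on the lift rail: round, 10 mm thick, along the locker's y, on two posts 58 mm either side, 35 mm of clear space behind it. It moves on a circle of radius 210 mm about the track axis: shut, 10 degrees above level in front of the axis (locker frame x = -207, z = 81 mm); fully open, straight above it (x = 0, z = 255). Axes turn with the shutter
- free_bay (a point): centre of the floor of the one empty bay, 20 mm above the bench; x along the bay's length, y across. Three bays side by side at x = -97, y = -90, 0, +90 mm in the locker's frame (which is empty is random), each 56 wide (y) x 96 mm long (x) clear between thin ribs 22 mm high
- pack_mid (a point): centre (half-way up) of the finished pack: eight upright round cells in two rows of four, green wrap, 74 long (x) x 37 wide (y) x 67 mm high, about 0.39 kg, standing on the 3 mm thick blue mat; z up
- half_pack_mid (a point): centre of the half-built pack, four cells, 37 x 37 x 67 mm, also standing on the mat; to be left alone
- stored_a: an eight-cell pack like the finished one, standing in one of the bays, long side along the bay; origin under its centre; to be left alone
- stored_b: a second stored eight-cell pack in another bay; origin under its centre; to be left alone
- reel: solder reel standing on the mat, 58 mm across, 42 mm high; origin under its centre; to be left alone

How it is judged:
By the outcome, as a careful person would: the job done as asked, in the order asked, and still so for the second after the job is handed in, with the robot touching nothing.
It also fails if it takes over 56 s, if anything falls off the work surface, if the arm or the gripper's body presses on something with over 40 N, if the wrist force passes 120 N, or if a joint passes its speed limit or range.

## Working session

There is one attempt and no reset: what is moved stays moved. The work goes in short steps, Python scripts to look and compute and a tool call to move; the robot and the scene stay as the last step left them, time stands still between calls to the robot, and variables do not carry over. Pictures are saved under pics/ and viewed, at most 10 in all, crops included, and the job is handed in when it is done.

Besides the shell and the picture viewer there is one more tool, called after "Emit:" as a command line: name --argument value ..., lists and objects as JSON in quotes. drive_tool: Moves the arm, as the interface text tells. Shifts and turns lie within -1 to 1; 1 stands for 0.1 m of shift or pi/4 rad of turn. Its arguments: {"type":"object","properties":{"commands":{"type":"string"},"force":{"type":"number"}},"required":["commands"]}

```bash
mkdir -p pics; ls
cat > h.py <<'E'
import numpy as np,cv2
from scipy.spatial.transform import Rotation as R
from rig import sense,capture,finish_job,boxes_of,tips_ahead
def rot(a):
    a=np.array(a,float)
    return a if a.shape==(3,3) else R.from_quat(np.r_[a[1:],a[0]]).as_matrix()
def cam(p,s=None):
    if 'position' in p: return np.array(p['position']),rot(p['attitude'])
    T=np.array(p['tool_from_camera']);Rt=rot(s['ee_rot'])
    return Rt@T[:3,3]+np.array(s['eef_pos']),Rt@T[:3,:3]
def f(p): return p['pixels'].shape[0]/2/np.tan(np.radians(p['fov_y'])/2)
def ray(p,uv,s=None):
    c,A=cam(p,s); d=A@np.array([(uv[0]-p['cx'])/f(p),(uv[1]-p['cy'])/f(p),1]); return c,d
def onz(p,uv,z,s=None):
    c,d=ray(p,uv,s); return c+d*(z-c[2])/d[2]
def proj(p,X,s=None):
    c,A=cam(p,s); q=A.T@(np.array(X,float)-c); return np.array([p['cx'],p['cy']])+f(p)*q[:2]/q[2]
def tri(rs):
    M=0;b=0
    for c,d in rs:
        d=d/np.linalg.norm(d);P=np.eye(3)-np.outer(d,d);M=M+P;b=b+P@c
    return np.linalg.solve(M,b)
E
python3 - <<'E'
from h import *
s=sense();print(s['eef_pos'],s['ee_rot'],s['grip_width'],s['time_s'])
for n in('side','top'):
    p=capture(n);cv2.imwrite(f'pics/{n}0.png',p['pixels']);print(n,p['position'],p['attitude'],p['fov_y'],p['cx'],p['cy'])
    for k in('locker','shutter','shutter_bar','pack_mid','half_pack_mid','reel','stored_a'):
        for b in boxes_of(p,k)[:2]:
            print(k,np.round(b['position']),round(b['confidence'],2),{'pack_mid':34+3,'half_pack_mid':37}.get(k), np.round(onz(p,b['position'],36)))
E
```

```text
pics
[ 155.0143023  -501.34371806  247.73496516] [-6.53875296e-04  9.88784032e-01  1.49350956e-01  4.96495841e-05] 1.0025577525364207 0.0
side [ 223.4564927   352.42749066 1166.74197985] [ 0.06996652 -0.41805626  0.8933916  -0.14894664] 51.757873143579104 279.7591815376741 211.87452662857643
locker [318. 114.] 0.65 None [ 686. -183.   36.]
shutter [332. 130.] 0.62 None [ 620. -180.   36.]
shutter_bar [334. 127.] 0.97 None [ 623. -188.   36.]
pack_mid [256. 287.] 0.94 37 [404. 284.  36.]
half_pack_mid [201. 256.] 0.8 37 [561. 345.  36.]
reel [176. 314.] 0.57 None [481. 483.  36.]
top [438.36901546 139.00317641 886.0959028 ] [ 0.01504859 -0.7006527   0.71232694 -0.03807436] 56.05342051005709 282.25439539227636 214.5380417088532
locker [419. 131.] 0.71 None [ 683. -196.   36.]
shutter [411. 163.] 0.87 None [ 612. -176.   36.]
shutter_bar [410. 162.] 0.74 None [ 613. -173.   36.]
half_pack_mid [176. 191.] 0.88 37 [556. 338.  36.]
reel [104. 227.] 0.7 None [482. 490.  36.]
```

View pics/side0.png

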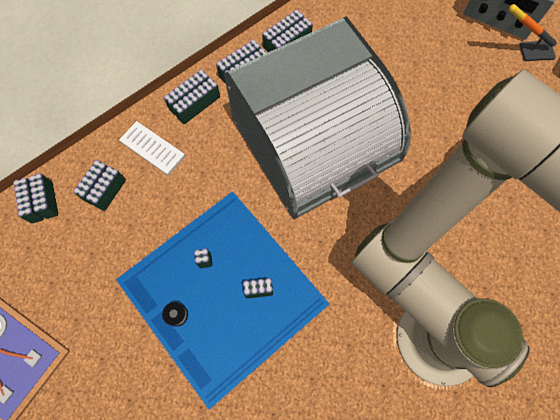

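View pics/top0.png

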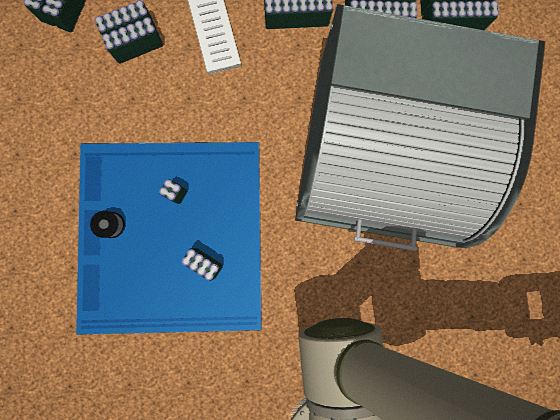

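Both views show the locker with its shutter down and the bar near top (387,243) and side (353,183). The packs are at top (202,262) and (173,190), and the reel at top (107,224). I'll zoom in on the locker and the pack.

Run:
```python
import cv2,numpy as np
t=cv2.imread('pics/top0.png');s=cv2.imread('pics/side0.png')
a=cv2.resize(t[0:260,290:555],(408,400),interpolation=3)  # dummy keep ratio
a=cv2.resize(t[190:255,285:500],None,fx=3.6,fy=3.6,interpolation=3)
b=cv2.resize(s[150:220,280:420],None,fx=3.6,fy=3.6,interpolation=3)
c=cv2.resize(t[235:290,165:235],None,fx=3.6,fy=3.6,interpolation=3)
o=np.zeros((500,780,3),np.uint8)
o[:a.shape[0],:a.shape[1]]=a; o[245:245+b.shape[0],:b.shape[1]]=b; o[245:245+c.shape[0],515:515+c.shape[1]]=c
cv2.imwrite('pics/z.png',o)
```

```text
(no output)
```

View pics/z.png

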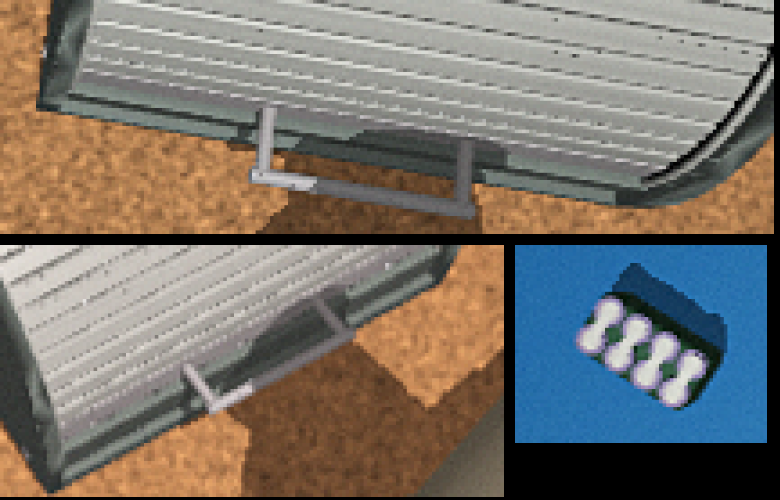

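Run:
```python
from h import *
t=capture('top');s=capture('side')
P={}
for n,a,b in[('L',(357.8,240),(338.9,194.4)),('R',(414.4,247.8),(375.8,175.8)),('corner',(295.6,219.4),(295.3,217.5))]:
    P[n]=tri([ray(t,a),ray(s,b)]);print(n,P[n].round(1),(proj(t,P[n])-a).round(1),(proj(s,P[n])-b).round(1))
d=P['L']-P['R'];print(np.linalg.norm(d),'y-axis deg',np.degrees(np.arctan2(d[1],d[0])))
yaw=np.arctan2(d[1],d[0])-np.pi/2
m=(P['L']+P['R'])/2
ex=np.array([np.cos(yaw),np.sin(yaw),0]);ey=np.array([-ex[1],ex[0],0])
o=m+207*ex;o[2]=0;print('yaw',yaw,'origin',o.round(1),'corner local',(P['corner']-o)@ex,(P['corner']-o)@ey)
for q in[(0,0),(1,0)]:pass
print('pack top',onz(t,(200.6,265),70), 'ends',onz(t,(165+87/3.6,235+80/3.6),70),onz(t,(165+169/3.6,235+133/3.6),70))
for X in[(-185,187,0),(-185,-187,0),(-185,187,45),(185,187,230),(185,-187,230),(42,187,230)]:
    W=o+X[0]*ex+X[1]*ey+[0,0,X[2]];print(X,W.round(),proj(t,W).round(),proj(s,W).round())
q=sense();print(q['joints'])
```

```text
L [444.8 -39.9  84. ] [-0.6 -0.4] [ 0.5 -0.1]
R [ 426.1 -166.7   55.8] [-0.5 -0.2] [ 0.4 -0.1]
corner [490.4  77.9   9.4] [1.1 1.1] [-1.2 -0.1]
131.23462379774136 y-axis deg 81.60004738867133
yaw -0.14660683007918074 origin [ 640.2 -133.6    0. ] corner local -179.1443534939252 187.30074319380404
pack top [398.83093858 280.51651662  70.        ] ends [415.06946929 303.69991739  70.        ] [384.30142607 257.53185587  70.        ]
(-185, 187, 0) [485.  78.   0.] [296. 223.] [295. 220.]
(-185, -187, 0) [ 430. -292.    0.] [459. 245.] [402. 158.]
(-185, 187, 45) [485.  78.  45.] [298. 222.] [296. 215.]
(185, 187, 230) [851.  24. 230.] [332.   6.] [222.  75.]
(185, -187, 230) [ 796. -346.  230.] [541.  36.] [342.  15.]
(42, 187, 230) [709.  45. 230.] [322.  85.] [249. 117.]
[-1.49438047e+00  3.12898775e-01  1.49768416e+00 -1.01616797e-05
  1.33098951e+00 -2.23381841e-01]
```

```bash
cat >> h.py <<'E'
def loc(o,yaw,X):
    c,s=np.cos(yaw),np.sin(yaw); return np.array([o[0]+c*X[0]-s*X[1],o[1]+s*X[0]+c*X[1],X[2]])
E
python3 - <<'E'
from h import *
from scipy.optimize import least_squares
t=capture('top');s=capture('side')
ob=[(t,(357.8,240),(-207,58,81)),(t,(414.4,247.8),(-207,-58,81)),(s,(338.9,194.4),(-207,58,81)),(s,(375.8,175.8),(-207,-58,81)),
(t,(295.6,220),(-185,187,20)),(s,(295.3,217.5),(-185,187,20)),(t,(340,7),(185,187,230)),(t,(543,41),(185,-187,230)),(s,(347,17),(185,-187,230)),(s,(227,73),(185,187,230))]
g=lambda v:np.concatenate([proj(p,loc(v[:2],v[2],X))-uv for p,uv,X in ob])
r=least_squares(g,[640,-133,-.147],loss='soft_l1');v=r.x;print(v);print(g(v).reshape(-1,2).round(1))
print('bar',loc(v,v[2],(-207,0,81)))
for a in np.arange(0,1.41,.1):
    th=a+np.radians(10);print(round(a,1),loc(v,v[2],(-210*np.cos(th),0,45+210*np.sin(th))).round(0),end=' ')
# target tool orientation for bar
tilt=np.radians(35);yw=v[2];ex=np.array([np.cos(yw),np.sin(yw),0])
z=np.sin(tilt)*ex-np.array([0,0,np.cos(tilt)])
y=np.cos(tilt)*ex+np.array([0,0,np.sin(tilt)])
T=np.c_[np.cross(y,z),y,z];q=sense();R0=rot(q['ee_rot'])
print('y0',R0[:,1],'rv',R.from_matrix(T@R0.T).as_rotvec()/(np.pi/4));print('grasp->TCP', z*2, 'z',z,tips_ahead)
E
```

```text
[ 6.37335912e+02 -1.36309724e+02 -1.78884424e-01]
[[ 0.3  0. ]
 [-0.8  1.3]
 [ 1.3  0. ]
 [ 0.3 -1. ]
 [ 0.2  1. ]
 [-1.4 -0.2]
 [-2.9 -1.8]
 [ 2.6  0.8]
 [-0.1 -1.5]
 [-3.  -0.1]]
bar [433.63905222 -99.47781886  81.        ]
0.0 [ 434. -100.   81.] 0.1 [ 438. -100.  102.] 0.2 [ 445. -102.  122.] 0.3 [ 454. -103.  141.] 0.4 [ 464. -105.  159.] 0.5 [ 476. -107.  176.] 0.6 [ 490. -110.  192.] 0.7 [ 505. -112.  206.] 0.8 [ 521. -115.  219.] 0.9 [ 539. -119.  230.] 1.0 [ 558. -122.  239.] 1.1 [ 577. -125.  246.] 1.2 [ 597. -129.  251.] 1.3 [ 617. -133.  254.] 1.4 [ 638. -136.  255.] y0 [ 2.95330706e-01 -9.55395088e-01  1.48757603e-05] rv [-0.54154816 -0.61137077  1.34525583]
grasp->TCP [ 1.12884753 -0.2041151  -1.63830409] z [ 0.56442376 -0.10205755 -0.81915204] 17.0
```

Emit:
drive_tool --commands "0.117 0.217 -0.045 -.045 -.051 .112 28;0.117 0.217 -0.045 -.045 -.051 .112 28;0.117 0.217 -0.045 -.045 -.051 .112 28;0.117 0.217 -0.045 -.045 -.051 .112 28;0.117 0.217 -0.045 -.045 -.051 .112 28;0.117 0.217 -0.045 -.045 -.051 .112 28;0.117 0.217 -0.045 -.045 -.051 .112 28;0.117 0.217 -0.045 -.045 -.051 .112 28;0.117 0.217 -0.045 -.045 -.051 .112 28;0.117 0.217 -0.045 -.045 -.051 .112 28;0.117 0.217 -0.045 -.045 -.051 .112 28;0.117 0.217 -0.045 -.045 -.051 .112 28;0.117 0.217 -0.045 0 0 0 28;0.117 0.217 -0.045 0 0 0 28;0.117 0.217 -0.045 0 0 0 28;0.117 0.217 -0.045 0 0 0 28;0.117 0.217 -0.045 0 0 0 28;0.117 0.217 -0.045 0 0 0 28;0.117 0.217 -0.045 0 0 0 28;0 0 0 0 0 0 28" --force 30

```text
time_s: 2.67
eef_pos: [378.0, -85.2, 162.1]
ee_rot: [0.229, 0.73, 0.614, 0.194]
force: [0.1, 0.3, -0.4]
grip_width: 0.278
grip_force: 0.0
```

Run:
```python
from h import *
s=sense();p=capture('wrist');cv2.imwrite('pics/w1.png',p['pixels'])
print(s['eef_pos'],rot(s['ee_rot']).round(3),s['grip_width'],s['joints'])
v=[637.3,-136.3,-.179]
for X in((-207,58,81),(-207,-58,81),(-207,0,81)):print(proj(p,loc(v,v[2],X),s))
print([(b['position'],b['confidence']) for b in boxes_of(p,'shutter_bar')])
```

```text
[377.952302   -85.15324507 162.08234638] [[ 0.172  0.808  0.564]
 [ 0.985 -0.142 -0.096]
 [ 0.003  0.572 -0.82 ]] 0.2782979869696442 [-0.73134418 -0.14624808  2.38919656  0.73141422  0.47466726 -1.14604665]
[284.36859149 147.343998  ]
[283.70093844 286.98289403]
[284.01274092 221.76974949]
[]
```

View pics/w1.png

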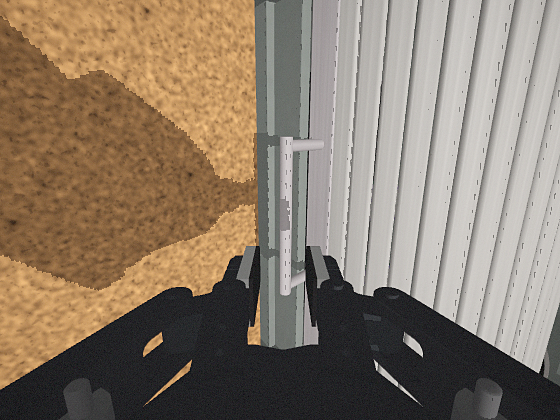

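The wrist picture shows the bar upright at column 287 (rows 137–293), between the fingers and within about 2 mm of where I predicted. I'll advance and grip it.

Emit:
drive_tool --commands "0.073 -0.019 -0.1025 0 0 0 28;0.073 -0.019 -0.1025 0 0 0 28;0.073 -0.019 -0.1025 0 0 0 28;0.073 -0.019 -0.1025 0 0 0 28;0.073 -0.019 -0.1025 0 0 0 28;0.073 -0.019 -0.1025 0 0 0 28;0.073 -0.019 -0.1025 0 0 0 28;0.073 -0.019 -0.1025 0 0 0 28;0 0 0 0 0 0 28;0 0 0 0 0 0 0;0 0 0 0 0 0 0;0 0 0 0 0 0 0;0 0 0 0 0 0 0" --force 30

```text
time_s: 3.85
eef_pos: [435.0, -105.4, 81.0]
ee_rot: [0.231, 0.733, 0.611, 0.192]
force: [-4.2, -5.6, -5.6]
grip_width: 0.103
grip_force: 29.8
```

Emit:
drive_tool --commands ".023 -.004 .102 0 0 0 0;.023 -.004 .102 0 0 0 0;.033 -.006 .099 0 0 0 0;.033 -.006 .099 0 0 0 0;.043 -.008 .096 0 0 0 0;.043 -.008 .096 0 0 0 0;.052 -.009 .091 0 0 0 0;.052 -.009 .091 0 0 0 0;.060 -.011 .085 0 0 0 0;.060 -.011 .085 0 0 0 0" --force 30

```text
time_s: 4.68
eef_pos: [476.9, -112.3, 175.7]
ee_rot: [0.23, 0.733, 0.611, 0.192]
force: [-2.9, -3.4, -4.9]
grip_width: 0.104
grip_force: 30.4
```

Emit:
drive_tool --commands ".068 -.012 .079 0 0 0 0;.068 -.012 .079 0 0 0 0;.076 -.014 .071 0 0 0 0;.076 -.014 .071 0 0 0 0;.082 -.015 .063 0 0 0 0;.082 -.015 .063 0 0 0 0;.088 -.016 .055 0 0 0 0;.088 -.016 .055 0 0 0 0;.093 -.017 .045 0 0 0 0;.093 -.017 .045 0 0 0 0;.097 -.018 .036 0 0 0 0;.097 -.018 .036 0 0 0 0;.1 -.018 .026 0 0 0 0;.1 -.018 .026 0 0 0 0;.102 -.018 .015 0 0 0 0;.102 -.018 .015 0 0 0 0;0 0 0 0 0 0 0" --force 30

```text
time_s: 6.1
eef_pos: [619.9, -138.3, 254.6]
ee_rot: [0.231, 0.732, 0.611, 0.193]
force: [2.0, 1.1, 1.5]
grip_width: 0.102
grip_force: 30.6
```

Emit:
drive_tool --commands ".08 -.014 .005 0 0 0 0;.08 -.014 .002 0 0 0 0;0 0 0 0 0 0 30;0 0 0 0 0 0 30;0 0 0 0 0 0 30;-.06 .01 .08 0 0 0 30;-.11 .02 .16 0 0 0 30;-.11 .02 .16 0 0 0 30;-.11 .02 .16 0 0 0 30;-.17 .03 .16 0 0 0 60;-.2 .1 .1 0 0 0 100;-.2 .1 .05 0 0 0 100;-.2 .2 0 0 0 0 100;-.2 .2 0 0 0 0 100" --force 30

```text
time_s: 7.27
eef_pos: [497.5, -70.0, 341.7]
ee_rot: [0.231, 0.733, 0.611, 0.193]
force: [0.1, -0.0, 0.6]
grip_width: 0.981
grip_force: 0.0
```

Run:
```python
from h import *
s=sense();print(s['eef_pos'],s['time_s'])
v=[637.3,-136.3,-.179]
t=capture('top');d=capture('side')
cv2.imwrite('pics/s2.png',np.vstack([cv2.resize(t['pixels'][:,60:],(480,403))[:300],d['pixels'][:300,40:520]]))
for p in(t,d):
    for y in(-90,0,90):print(y,proj(p,loc(v,v[2],(-97,y,87))).round())
    for k in('shutter_bar','stored_a','pack_mid','free_bay'):print(k,[(np.round(b['position']),round(b['confidence'],2)) for b in boxes_of(p,k)][:4])
```

```text
[497.50137129 -69.99642309 341.71719457] 7.2667
-90 [437. 199.]
0 [394. 192.]
90 [351. 185.]
shutter_bar [(array([421., 117.]), 0.71)]
stored_a [(array([387., 191.]), 0.73), (array([418., 198.]), 0.61)]
pack_mid [(array([200., 260.]), 0.98)]
free_bay []
-90 [364. 137.]
0 [337. 152.]
90 [309. 166.]
shutter_bar [(array([316.,  96.]), 0.93)]
stored_a [(array([335., 153.]), 0.95), (array([256., 287.]), 0.28)]
pack_mid [(array([254., 287.]), 0.58)]
free_bay []
```

View pics/s2.png

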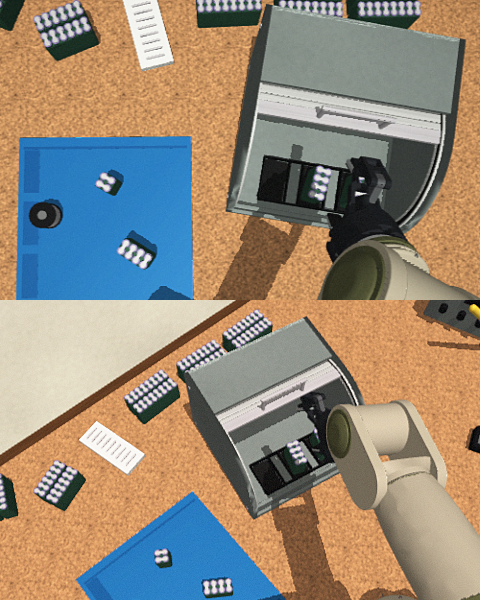

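The shutter is standing open, with the bar near top (421,117). The centre bay and the −y bay hold packs, and the +90 bay is empty. Next I'll work out the turn to the pack.

```bash
cat >> h.py <<'E'
def turn(s,yang,flip=False):
    z=np.array([0,0,-1.]);y=np.array([np.cos(yang),np.sin(yang),0]);T=np.c_[np.cross(y,z),y,z]
    return R.from_matrix(T@rot(s['ee_rot']).T).as_rotvec()/(np.pi/4)
E
python3 - <<'E'
from h import *
s=sense();print(turn(s,-.588),turn(s,2.553),s['joints'],np.array([400,280,230])-s['eef_pos'])
E
```

```text
[ 0.29095951  0.72555267 -0.50254834] [-0.99520625  0.39943775  3.3366171 ] [-0.448973   -0.08411412  1.81660572  0.20998283  0.82773037 -0.36453356] [ -99.3696329   350.89443332 -110.81727682]
```

Emit:
drive_tool --commands "-.071 .25 -.02 .032 .081 -.056 100;-.071 .25 -.02 .032 .081 -.056 100;-.071 .25 -.02 .032 .081 -.056 100;-.071 .25 -.02 .032 .081 -.056 100;-.071 .25 -.02 .032 .081 -.056 100;-.071 .25 -.11 .032 .081 -.056 100;-.071 .25 -.11 .032 .081 -.056 100;-.071 .25 -.11 .032 .081 -.056 100;-.071 .25 -.11 .032 .081 -.056 100;-.071 .25 -.11 0 0 0 100;-.071 .25 -.11 0 0 0 100;-.071 .25 -.12 0 0 0 100;-.071 .25 -.11 0 0 0 100;-.071 .25 -.11 0 0 0 100;0 0 0 0 0 0 100"

```text
time_s: 9.02
eef_pos: [398.0, 282.2, 228.8]
ee_rot: [-0.0, 0.881, 0.473, -0.004]
force: [0.2, -0.0, -1.1]
grip_width: 0.998
grip_force: 0.0
```

Run:
```python
from h import *
s=sense();p=capture('wrist');cv2.imwrite('pics/w2.png',p['pixels'])
print(s['eef_pos'],turn(s,-.588),s['joints'])
print(proj(p,(400,280,70),s))
for k in('pack_mid','half_pack_mid'):
  for b in boxes_of(p,k):print(k,b['position'],b['confidence'],onz(p,b['position'],36,s))
```

```text
[397.99917054 282.16521002 228.76521984] [ 0.00327069 -0.00837445 -0.00424219] [3.76007588e-01 2.51533297e-01 1.63179424e+00 1.48353438e-05
 1.26532622e+00 9.60671258e-01]
[286.0778036  198.10484363]
pack_mid [283.7, 191.7] 0.96 [397.31877506 280.24373625  36.        ]
half_pack_mid [384.5, 48.4] 0.69 [555.70877699 344.34320383  36.        ]
```

View pics/w2.png

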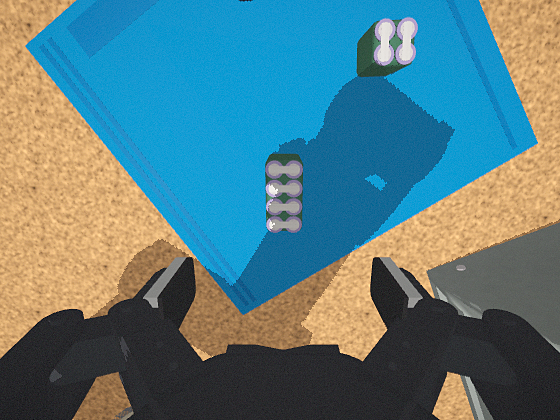

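The pack's long side runs straight down the picture, with its top centred at about (284,197), so the gripper yaw is right.

Run:
```python
from h import *
s=sense();p=capture('wrist');a=onz(p,(284,197),70,s);print(a,a-s['eef_pos'])
b=onz(p,(284,168),70,s);c=onz(p,(284,226),70,s);print(np.linalg.norm(b-c),np.arctan2(*(b-c)[1::-1]))
```

```text
[401.32019523 278.75013195  70.        ] [   1.22994938   -0.55738846 -161.0764743 ]
59.087541519540295 0.9841600622842207
```

Emit:
drive_tool --commands ".012 -.006 -.2 0 0 0 100;0 0 -.2 0 0 0 100;0 0 -.2 0 0 0 100;0 0 -.2 0 0 0 100;0 0 -.2 0 0 0 100;0 0 -.2 0 0 0 100;0 0 -.2 0 0 0 100;0 0 -.2 0 0 0 100;0 0 -.14 0 0 0 100;0 0 -.07 0 0 0 100;0 0 0 0 0 0 100;0 0 0 0 0 0 0;0 0 0 0 0 0 0;0 0 0 0 0 0 0;0 0 0 0 0 0 0;0 0 0 0 0 0 0;0 0 0 0 0 0 0;0 0 0 0 0 0 0" --force 45

```text
time_s: 10.72
eef_pos: [401.1, 279.2, 50.9]
ee_rot: [0.0, 0.882, 0.472, -0.001]
force: [-3.1, 0.5, 6.1]
grip_width: 0.429
grip_force: 45.6
```

Run:
```python
from h import *
s=sense();print(s['eef_pos'],s['grip_width'],s['grip_force'],s['force'])
v=[637.3,-136.3,-.179]
b=loc(v,v[2],(-97,90,20));print('bay',b)
for yw in(-.179-np.pi/2,-.147-np.pi/2):print(turn(s,yw))
print(b-s['eef_pos'])
```

```text
[401.07370082 279.16418266  50.92541603] 0.4292763715799177 45.60966432094574 [-3.07928462  0.45514063  6.1183858 ]
bay [557.87395128 -30.46757215  20.        ]
[ 5.90134304e-04 -3.09615510e-03 -1.47982364e+00]
[ 6.37599021e-04 -3.07668495e-03 -1.43908000e+00]
[ 156.80025047 -309.63175481  -30.92541603]
```

Emit:
drive_tool --commands "0 0 .1 0 0 0 0;0 0 .25 0 0 0 0;0 0 .25 0 0 0 0;0 0 .25 0 0 0 0;0 0 .25 0 0 0 0;0 0 .25 0 0 0 0;0 0 .25 0 0 0 0;0 0 .25 0 0 0 0;0 0 .25 0 0 0 0;0 0 .25 0 0 0 0;0 0 .25 0 0 0 0"

```text
time_s: 11.63
eef_pos: [400.3, 278.7, 311.9]
ee_rot: [0.0, 0.882, 0.472, -0.002]
force: [1.3, -0.2, -2.5]
grip_width: 0.429
grip_force: 45.8
```

Run:
```python
from h import *
s=sense();print(s['eef_pos'],s['grip_width'],s['force'])
v=[637.3,-136.3,-.179]
t=capture('top');d=capture('side')
A=cv2.resize(t['pixels'][140:245,285:505],None,fx=3.6,fy=3.6,interpolation=3)
B=cv2.resize(d['pixels'][110:205,230:400],None,fx=2.3,fy=2.3,interpolation=3)
o=np.zeros((600,800,3),np.uint8);o[:A.shape[0],:A.shape[1]]=A;o[380:380+B.shape[0],:B.shape[1]]=B[:220]
cv2.imwrite('pics/bay.png',o)
for p,x0,y0,k,oy in((t,285,140,3.6,0),(d,230,110,2.3,380)):
  for X in((-145,62,42),(-145,118,42),(-49,62,42),(-49,118,42),(-145,62,20),(-49,118,20),(-97,90,20),(-185,187,20)):
    q=proj(p,loc(v,v[2],X));print(X,((q-[x0,y0])*k+[0,oy]).round())
```

```text
[400.29337761 278.6563536  311.86506939] 0.42914854482556397 [ 1.26032196 -0.21632132 -2.53565878]
(-145, 62, 42) [257. 258.]
(-145, 118, 42) [165. 243.]
(-49, 62, 42) [280. 102.]
(-49, 118, 42) [189.  87.]
(-145, 62, 20) [249. 261.]
(-49, 118, 20) [183.  94.]
(-97, 90, 20) [216. 177.]
(-185, 187, 20) [ 39. 292.]
(-145, 62, 42) [219. 546.]
(-145, 118, 42) [180. 567.]
(-49, 62, 42) [179. 484.]
(-49, 118, 42) [140. 505.]
(-145, 62, 20) [218. 553.]
(-49, 118, 20) [140. 512.]
(-97, 90, 20) [179. 532.]
(-185, 187, 20) [147. 627.]
```

View pics/bay.png

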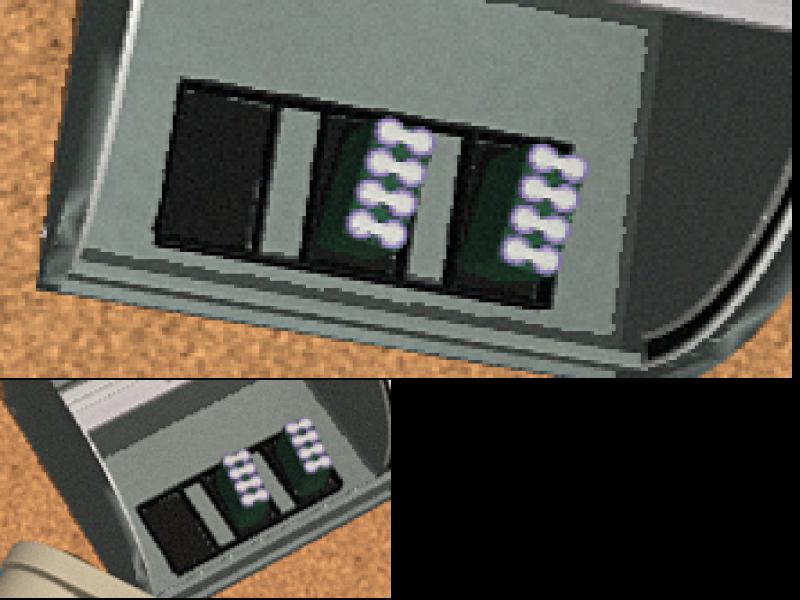

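Run:
```python
from h import *
from scipy.optimize import least_squares
t=capture('top');d=capture('side')
T=lambda u,w:(285+u/3.6,140+w/3.6)
D=lambda u,w:(230+u/2.3,110+(w-380)/2.3)
ob=[(t,T(178,78),(-47,120,42)),(t,T(154,246),(-147,120,42)),(t,T(553,309),(-147,-120,42)),(t,T(575,145),(-47,-120,42)),
(d,D(137,505),(-47,120,42)),(d,D(180,575),(-147,120,42)),(d,D(341,487),(-147,-120,42))]
g=lambda v:np.concatenate([proj(p,loc(v[:2],v[2],X))-uv for p,uv,X in ob])
r=least_squares(g,[637,-136,-.179],loss='soft_l1');v=r.x;print(v,g(v).reshape(-1,2).round(1).tolist())
b=loc(v,v[2],(-97,90,20));print('bay',b)
for p in(t,d):
    c=T(387,183) if p is t else D(245,478)
    print('midpack',onz(p,c,87),'bay0',loc(v,v[2],(-97,0,20)))
s=sense();print(turn(s,v[2]-np.pi/2),b-s['eef_pos'],s['joints'])
```

```text
[ 6.37692848e+02 -1.32812660e+02 -1.73775063e-01] [[0.8, 1.5], [0.8, -0.0], [-1.1, -0.1], [-1.6, 0.4], [-0.3, 0.3], [-0.9, -1.8], [0.5, -2.2]]
bay [557.71491771 -27.39667098  20.        ]
midpack [ 543.8232268  -115.66065459   87.        ] bay0 [ 542.1537576  -116.04118743   20.        ]
midpack [ 540.81557435 -116.25754649   87.        ] bay0 [ 542.1537576  -116.04118743   20.        ]
[ 4.76900829e-04 -4.95268519e-03 -1.47308808e+00] [ 157.17514526 -306.1429737  -289.76377914] [ 3.67905688e-01  1.93377479e-01  1.49140175e+00 -1.12149423e-03
  1.46033477e+00  9.55640623e-01]
```

Emit:
drive_tool --commands ".098 -.191 0 0 0 -.092 0;.098 -.191 0 0 0 -.092 0;.098 -.191 0 0 0 -.092 0;.098 -.191 0 0 0 -.092 0;.098 -.191 0 0 0 -.092 0;.098 -.191 0 0 0 -.092 0;.098 -.191 0 0 0 -.092 0;.098 -.191 0 0 0 -.092 0;.098 -.191 0 0 0 -.092 0;.098 -.191 0 0 0 -.092 0;.098 -.191 0 0 0 -.092 0;.098 -.191 0 0 0 -.092 0;.098 -.191 0 0 0 -.092 0;.098 -.191 0 0 0 -.092 0;.098 -.191 0 0 0 -.092 0;.098 -.191 0 0 0 -.092 0;0 0 0 0 0 0 0;0 0 0 0 0 0 0"

```text
time_s: 13.33
eef_pos: [557.4, -27.3, 308.0]
ee_rot: [-0.001, 0.996, -0.087, -0.003]
force: [-0.4, -0.4, -3.8]
grip_width: 0.427
grip_force: 46.4
```

Run:
```python
from h import *
s=sense();print(s['eef_pos'],turn(s,-.174-np.pi/2),s['joints'],np.array([557.5,-28,68])-s['eef_pos'])
```

```text
[557.36624524 -27.26237054 308.00334771] [-0.00327036 -0.00860139 -0.00024953] [-2.59151528e-01  3.57444755e-01  1.28196766e+00  7.52305583e-04
  1.50936848e+00  1.48539994e+00] [ 1.33754758e-01 -7.37629457e-01 -2.40003348e+02]
```

Aligned. I'll lower the pack to about 30 mm above the floor, which is clear of the ribs, and look.

Emit:
drive_tool --commands "0 0 -.1 0 0 0 0;0 -.003 -.2 0 0 0 0;0 0 -.2 0 0 0 0;0 0 -.2 0 0 0 0;0 0 -.2 0 0 0 0;0 0 -.2 0 0 0 0;0 0 -.2 0 0 0 0;0 0 -.2 0 0 0 0;0 0 -.2 0 0 0 0;0 0 -.2 0 0 0 0;0 0 -.15 0 0 0 0;0 0 -.1 0 0 0 0;0 0 -.05 0 0 0 0;0 0 0 0 0 0 0"

```text
time_s: 14.5
eef_pos: [557.1, -26.4, 89.1]
ee_rot: [-0.001, 0.996, -0.086, -0.002]
force: [0.0, 0.8, -2.8]
grip_width: 0.429
grip_force: 46.4
```

Run:
```python
from h import *
s=sense();print(s['eef_pos'],s['force'])
t=capture('top');d=capture('side');w=capture('wrist')
o=np.zeros((600,800,3),np.uint8)
A=cv2.resize(t['pixels'][140:245,285:505],None,fx=2,fy=2,interpolation=3);B=cv2.resize(d['pixels'][100:205,220:410],None,fx=1.9,fy=1.9,interpolation=3)
o[:210,:440]=A;o[:B.shape[0],440:440+B.shape[1]]=B[:,:360]
o[215:215+380,:507]=cv2.resize(w['pixels'],(507,380))
cv2.imwrite('pics/place.png',o)
```

```text
[557.05166737 -26.37986697  89.09857095] [ 0.01960588  0.79326931 -2.78660947]
```

View pics/place.png

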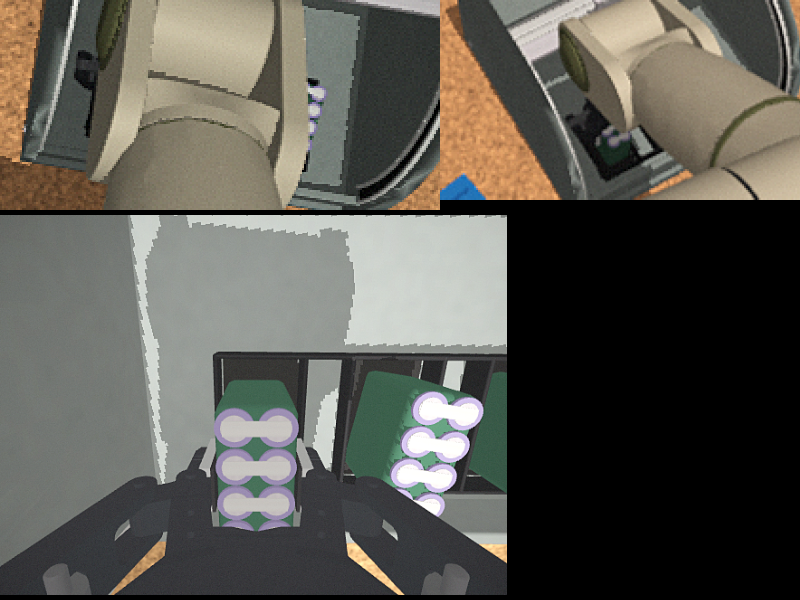

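The close view shows the pack's lower end (columns 230–288) centred between the ribs (220–300), with about 14 mm of space behind it. I'll lower it gently.

Emit:
drive_tool --commands ".01 0 -.04 0 0 0 0;.01 0 -.04 0 0 0 0;0 0 -.04 0 0 0 0;0 0 -.03 0 0 0 0;0 0 -.02 0 0 0 0;0 0 -.01 0 0 0 0;0 0 0 0 0 0 0;0 0 0 0 0 0 0"

```text
time_s: 15.32
eef_pos: [559.8, -27.0, 72.1]
ee_rot: [-0.001, 0.996, -0.086, -0.001]
force: [-0.5, -0.3, -3.3]
grip_width: 0.427
grip_force: 46.4
```

Emit:
drive_tool --commands "0 0 -.02 0 0 0 0;0 0 -.01 0 0 0 0;0 0 -.01 0 0 0 0;0 0 -.005 0 0 0 0;0 0 0 0 0 0 0;0 0 0 0 0 0 0"

```text
time_s: 15.82
eef_pos: [559.7, -27.0, 68.0]
ee_rot: [-0.001, 0.996, -0.086, -0.002]
force: [-3.8, 1.1, 3.6]
grip_width: 0.432
grip_force: 47.0
```

Emit:
drive_tool --commands "0 0 0 0 0 0 48;0 0 0 0 0 0 55;0 0 0 0 0 0 65;0 0 0 0 0 0 65;0 0 0 0 0 0 65;0 0 .05 0 0 0 65;0 0 .15 0 0 0 65;0 0 .2 0 0 0 65;0 0 .25 0 0 0 65;0 0 .25 0 0 0 65;0 0 .25 0 0 0 65;0 0 .25 0 0 0 65;0 0 .25 0 0 0 65;0 0 .25 0 0 0 65;0 0 .25 0 0 0 65;0 0 .25 0 0 0 65;-.2 .1 .1 0 0 0 65;-.3 .1 0 0 0 0 65;-.3 .2 0 0 0 0 65;0 0 0 0 0 0 65"

```text
time_s: 17.48
eef_pos: [475.9, 15.5, 318.5]
ee_rot: [-0.001, 0.996, -0.085, -0.002]
force: [-0.1, 1.3, 0.7]
grip_width: 0.649
grip_force: 0.0
```

Emit:
drive_tool --commands "-.1 .3 0 0 0 0 65;-.1 .3 0 0 0 0 65;-.1 .3 0 0 0 0 65;-.1 .3 0 0 0 0 65;-.1 .3 0 0 0 0 65;-.1 .3 0 0 0 0 65;-.1 .3 0 0 0 0 65;0 0 0 0 0 0 65;0 0 0 0 0 0 65"

```text
time_s: 18.23
eef_pos: [409.3, 224.0, 317.9]
ee_rot: [-0.001, 0.996, -0.085, -0.001]
force: [-0.1, -0.9, 0.3]
grip_width: 0.648
grip_force: 0.0
```

Run:
```python
from h import *
s=sense();print(s['eef_pos'],s['force'],s['time_s'])
t=capture('top');d=capture('side')
o=np.zeros((600,800,3),np.uint8)
o[:378,:792]=cv2.resize(t['pixels'][140:245,285:505],None,fx=3.6,fy=3.6,interpolation=3)
o[380:600,:293]=cv2.resize(t['pixels'],(293,220));o[380:600,300:593]=cv2.resize(d['pixels'],(293,220))
cv2.imwrite('pics/fin.png',o)
```

```text
[409.28794858 223.95759119 317.91120104] [-0.09031308 -0.86842342  0.33053834] 18.2333
```

View pics/fin.png

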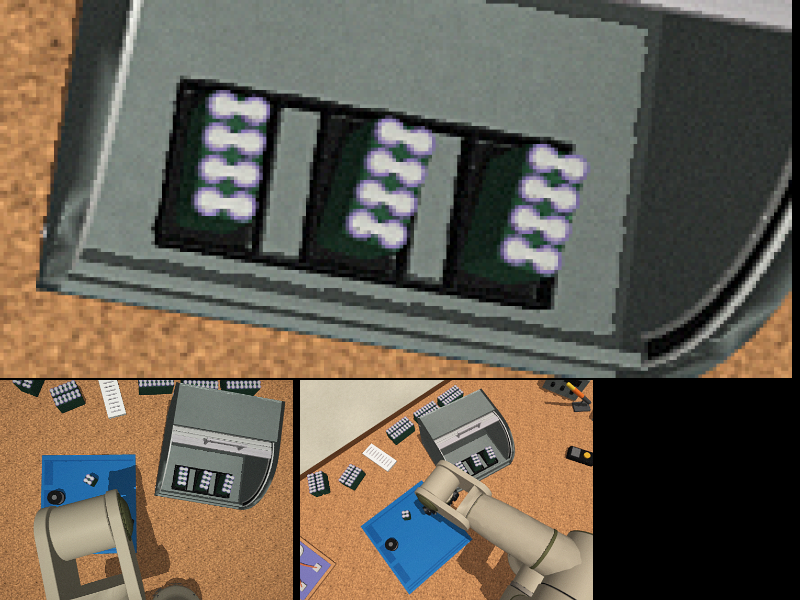

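The pack stands upright inside the third bay (about (232,157) in the crop). The other two packs look unchanged, the shutter is open and the arm is clear.

```bash
python3 -c "
from rig import finish_job;print(finish_job())"
```

```text
the job is handed in; nothing more can be done
None
```

The job is handed in: the shutter is standing open by itself, the eight-cell pack is upright on the floor of the empty bay, the other items look undisturbed in the last pictures, and the clock read about 18 s of the 56 s allowed.

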